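# Walk the bench grinder home and hold it down

## Task

The bench grinder on its board is heavy, so do not shove it straight: walk it back to the stop batten. Push one front corner of the board until it leads the other by about 40 mm, then the other corner until that one leads by as much, and so on, until the whole back edge is up against the middle of the batten. Then swing the steel hold-down strap square over the board's left edge and turn the wing knob clockwise until the screw is tight and its slip clutch clicks, stopping at that first click; leave the drilled block riding on the board and the other things on the bench undisturbed.

Things in the scene. Friction and masses are not known exactly. Their poses are not given: they have to be found in the camera images.
- grinder: Bench grinder (black) on a white board 220 deep (x) x 360 wide (y), edges upright from 8 to 26 mm high, front 85 mm clear. 7 kg: slides at 21 N pushed through the middle, 16 to 20 N near a corner, swinging some 0.025 rad per 10 mm of push. Starts 115 to 145 mm short of the batten. Origin: bench level under the centre; x to the back edge (+110), y left. Motor along y at x = 40, 92 to 208 high.
- front_left (a point): front left corner of the white board, at mid height of its edge (17 mm above the bench)
- front_right (a point): front right corner of the white board, at mid height of its edge
- back_left (a point): back left corner of the white board, at mid height of its edge
- back_right (a point): back right corner of the white board, at mid height of its edge
- station: Fixed wooden stop batten 400 x 32 x 32 mm high beyond the grinder, one piece with the hold-down's stud. Origin: bench level, middle of the batten's front face, which the board's back edge must meet; x into the batten, away from the robot, y left along it. The stud stands at x = -190, y = +240 mm. Grinder home: its origin at x = -110, y = 0.
- strap (a joint): Strap's swing about the upright stud, rad, counter-clockwise from above: 0 toe along station -x (parked), pi/2 toe along -y, square over the board; stops at -0.7 and 1.65; stays where left (0.12 N m friction). Steel bar 26 wide, 14 thick, 31 to 45 mm above the bench, pad below its toe just clearing the board; toe end 104 mm from the stud, heel 47 mm behind it. Push it by its flank.
- strap_toe (a point): middle of the strap's bar over the toe pad, 90 mm from the stud's axis, 38 mm above the bench; the strap's flanks lie 13 mm either side of it
- screw (a joint): Turn of the clamp screw under the knob, rad, growing clockwise from above; starts at 0 to 0.4 and is tight at 0.8, where it stops dead (it draws the strap's pad down about 1 mm on to the board). Under 0.1 N m of friction.
- knob (a joint): Slip of the knob's clutch: turn of the knob relative to the screw, rad, clockwise; about 0 while it drives the screw. With the screw tight it slips: the torque climbs to 0.3 to 0.5 N m, then falls as the ball clicks over the first ridge at 0.35; let go, it stays put. A second click would come at 1.05; stop halfway at the latest (0.7).
- knob_grip (a point): Grip point of the black wing knob, on the stud's axis 96 mm above the bench. The wing, along this point's x, is a bar 56 long, 13 thick, 74 to 103 mm above the bench, on a round clutch housing 39 mm across (52 to 74 mm high). Seen from above its x is turned from the station's x by minus (screw + knob).
- drilled_block: bystander: white block 55 x 85 x 16 mm with a hole, lying loose on the right front of the grinder's board and riding with it; origin under its centre
- disc: bystander: wooden sanding disc 170 mm across, 20 mm thick, with a steel flange; origin under its centre
- template: bystander: white stepped template board about 190 x 70 x 12 mm; origin on its underside
- offcut: bystander: white strip 170 x 40 x 16 mm; origin under its centre
- pencil: bystander: dark red pencil 170 mm long; origin under its middle
- hex_key: bystander: black L-shaped hex key 100 x 40 mm, 8 mm thick; origin under its long arm
- flange: bystander: steel flange 48 mm across, 13 mm high, lying beyond the hold-down; origin under its centre

How it is judged:
By the outcome, as a careful person would: the job done as asked, in the order asked, and still so for the second after the job is handed in, with the robot touching nothing.
It also fails if it takes over 72 s, if anything falls off the work surface, if the arm or the gripper's body presses on something with over 40 N, if the wrist force passes 120 N, or if a joint passes its speed limit or range.

## Robot

A 6-joint arm with a two-finger parallel gripper is mounted at the origin on the work surface. World frame = base frame: x ahead of the robot, y to its left, z up, the work surface at z = 0. Lengths are in mm, angles in rad, forces in N, time in s.
With the tool pointing down it reaches from about 275 to 750 mm from the base axis. Payload 10.2 kg.
Tool frame: the origin (TCP) lies midway between the tips of the shut fingers; the grasp point (between the pads) lies 19 mm behind it; z points along the fingers, y is the line along which they close (so a half turn about z gives the same grasp; the last joint's range is limited). The gripper opens to 85 mm and grips with 20 to 120 N. Pads are 22 mm wide; open, the fingers measure 114 mm over their backs; the gripper's body (76 mm by 85 mm) begins 54 mm behind the grasp point. The pads swing forward as they close: fully open they stand 13 mm farther back than shut.
Start: joints at [-0.223, 0.313, 1.498, -0, 1.331, -0.223], TCP at [525.006, -0.013, 231.294] pointing down, gripper open.
Joint ranges: [-2.94, 2.94], [-0.97, 2.17], [0.19, 2.56], [-1.23, 4.37], [0.02, 3.11], [-2.88, 2.88]. Speed limits (rad/s): [2.39, 2.39, 3.01, 3.14, 3.14, 3.14].

## Interface

Orientations are given as a unit quaternion [w, x, y, z].
In Python, from rig import ctrl gives the robot as it stands.
- The arm moves only by the tool send_rows, never from a script. Its argument "targets" is a list of rows, each a list of 7 numbers: the closure, from -1 (fully open) to 1 (shut), so that 0 is half open, then the shift along the tool's x, y, z in m, then the turn, a rotation vector about the tool's x, y, z in rad. In form: [[claw, dx, dy, dz, ax, ay, az], ...]. A call has exactly 10 rows; each row shifts and turns the commanded pose from where the row before left it, along the tool's axes as they then stand; what a row does not reach is not made up. A row lasts 1/8 s, in which the tool goes at most 62.5 mm and 10.7 degrees, less where a joint would pass 70% of its speed; a pose out of reach is approached as far as the arm can. A call with a gripper value outside its range is refused whole. The fingers move at their own pace and stop on an object; "squeeze" is the grip in N (left out, the last holds). Time passes only in rows, so rows that do not move let the fingers close, or fill a call up. It gives the time, the measured TCP pose, the force, the opening and the grip force at its end, in the units of the state.
- ctrl.sense(): the state, without advancing time (a new reading comes with each control period).
- ctrl.capture(name): name is "scene" or "side" or "wrist"; returns a dict with "img" (420x560x3 uint8, red, green, blue), "camera_matrix" (3x3 intrinsics, pixels), "k1" (the pictures are not rectified: a ray, as slopes to the right and down, at radius r is drawn at 1 + k1 r^2 times it, then the intrinsics apply), "R" (3x3) and "t" (3): a world point X has camera coordinates R X + t. Camera axes: x right, y down, z forward; pixel columns grow to the right and rows downward; lengths in mm; the calibration is good to about 2 mm. A picture is of the moment at which its call begins. There is no depth.
- ctrl.finish_job(): hands the job in; it is judged then, once.
Trained networks look in a picture, given as the dict that the camera call returned (one of the last four; its "shot" number tells which), for a name from the list of things; names that differ only in an ending like _2 or _b are one class to them, and where a whole thing is asked for, a point or a joint stands for the part that bears it (a point fixed in the world has none). Each returns a list of dicts, best first, with "score" (0 to 1); they miss things now and then, are a little off and sometimes report something else, mostly with a low value. They report only what shows in the picture. A call takes as long as a camera call.
- ctrl.boxes_of(query, picture): "extent" ([left, top, width, height] in pixels, round what is visible of it).
- ctrl.landmark_of(query, picture): "point" ([column, row] in pixels: a listed point, or the origin of a listed thing).
The state is a dict: "time_s": time; "joints": joint angles; "dq": joint speeds; "tau": joint torques, N m; "eef_pos": TCP position; "ee_rot": TCP orientation; "force": force on the tool from outside, world axes, zero at the start; "wrist_torque": the same for the moment, N m; "grip_width": opening from 0.0 (shut) to 1.0 (fully open); "grip_force": force on a finger pad.
Only numpy, scipy, OpenCV 4.12 (cv2) and the standard library are available. Lean on these libraries where they do the work, as an engineer would, in place of code of your own. Each camera call takes 0.05 s, during which the arm holds its last target. There are 200 camera calls.

## Working session

There is one attempt and no reset: what is moved stays moved. The work goes in short steps, Python scripts to look and compute and a tool call to move; the robot and the scene stay as the last step left them, time stands still between calls to the robot, and variables do not carry over. Pictures are saved under pics/ and viewed, at most 10 in all, crops included, and the job is handed in when it is done.

Besides the shell and the picture viewer there is one more tool, called after "Emit:" as name(argument=value, ...), one argument or row to a line, values as JSON. send_rows: Moves the arm, as the interface text tells. Its arguments: {"type":"object","properties":{"targets":{"type":"array"},"squeeze":{"type":"number"}},"required":["targets"]}

```bash
ls; mkdir -p pics; cat > h.py <<'E'
from rig import ctrl
import numpy as np, cv2
def ray(p,px):
    K=np.array(p["camera_matrix"],float);R=np.array(p["R"],float);t=np.array(p["t"],float)
    d=(np.array(px,float)-K[:2,2])/np.array([K[0,0],K[1,1]])
    rd=np.linalg.norm(d);r=rd
    for _ in range(30): r=rd/(1+p["k1"]*r*r)
    s=d*(r/rd if rd>0 else 1)
    return -R.T@t, R.T@np.array([s[0],s[1],1.])
def at(p,px,z):
    c,d=ray(p,px); return c+d*(z-c[2])/d[2]
def proj(p,X):
    K=np.array(p["camera_matrix"],float);c=np.array(p["R"])@np.array(X,float)+np.array(p["t"])
    s=c[:2]/c[2]; s=s*(1+p["k1"]*(s@s)); return s*[K[0,0],K[1,1]]+K[:2,2]
def save(p,n): cv2.imwrite(f"pics/{n}.png",cv2.cvtColor(p["img"],cv2.COLOR_RGB2BGR))
Z=dict(front_left=17,front_right=17,back_left=17,back_right=17,station=0,strap_toe=38,knob_grip=96,grinder=0,drilled_block=26,disc=0,template=0,offcut=0,pencil=0,hex_key=0,flange=0)
def find(p,names):
    for n in names:
        r=ctrl.landmark_of(n,p)
        print(n,[(np.round(x["point"]).tolist(),round(x["score"],2),np.round(at(p,x["point"],Z[n])[:2]).tolist()) for x in r[:2]])
E
python3 - <<'E'
from h import *
for c in ("scene","side"):
    p=ctrl.capture(c); save(p,c+"0"); print(c,-np.array(p["R"]).T@p["t"])
    find(p,list(Z))
print(ctrl.sense())
E
```

```text
pics
scene [1609.36219258 -568.52635909  970.60032047]
front_left []
front_right [([216.0, 224.0], 0.85, [444.0, -216.0]), ([162.0, 229.0], 0.32, [382.0, -399.0])]
back_left [([335.0, 224.0], 0.69, [641.0, 172.0])]
back_right [([247.0, 262.0], 0.64, [678.0, -197.0]), ([365.0, 227.0], 0.46, [706.0, 261.0])]
station [([324.0, 269.0], 0.72, [807.0, 19.0])]
strap_toe [([330.0, 195.0], 0.54, [499.0, 239.0]), ([220.0, 225.0], 0.45, [480.0, -215.0])]
knob_grip [([341.0, 190.0], 0.72, [558.0, 245.0])]
grinder [([277.0, 228.0], 0.97, [545.0, -16.0])]
drilled_block [([244.0, 222.0], 0.66, [486.0, -125.0]), ([322.0, 270.0], 0.15, [828.0, -3.0])]
disc []
template [([136.0, 239.0], 0.56, [377.0, -494.0]), ([329.0, 196.0], 0.29, [459.0, 266.0])]
offcut [([162.0, 228.0], 0.74, [358.0, -395.0])]
pencil [([333.0, 223.0], 0.5, [618.0, 183.0]), ([393.0, 199.0], 0.46, [594.0, 489.0])]
hex_key [([337.0, 224.0], 0.72, [626.0, 192.0]), ([247.0, 262.0], 0.62, [659.0, -190.0])]
flange [([365.0, 225.0], 0.55, [682.0, 281.0])]
side [ 87.53302983 577.49725023 887.07388221]
front_left [([290.0, 281.0], 0.96, [42
[... 785 characters left out ...]
: array([-2.23412089e-01,  3.12838661e-01,  1.49772908e+00, -1.76595338e-05,
        1.33102296e+00, -2.23410407e-01]), 'dq': array([-3.11708263e-04,  9.67899271e-06,  2.97192354e-04,  1.06592503e-03,
        6.44078841e-04,  3.33873597e-04]), 'tau': array([ 8.33042104e-04, -4.12159646e+01, -2.59896183e+01, -1.32736659e-04,
        4.66685105e-04, -2.41743402e-05]), 'eef_pos': array([ 5.24986383e+02, -1.99098603e-02,  2.31314621e+02]), 'ee_rot': array([ 5.39881860e-06,  7.07105893e-01,  7.07107669e-01, -6.73637200e-06]), 'force': array([ 0.49519092,  0.07649646, -0.47476777]), 'wrist_torque': array([-0.02737878, -0.00895257, -0.08037747]), 'grip_force': 0.0, 'grip_width': 1.0004879132374191}
```

View pics/scene0.png

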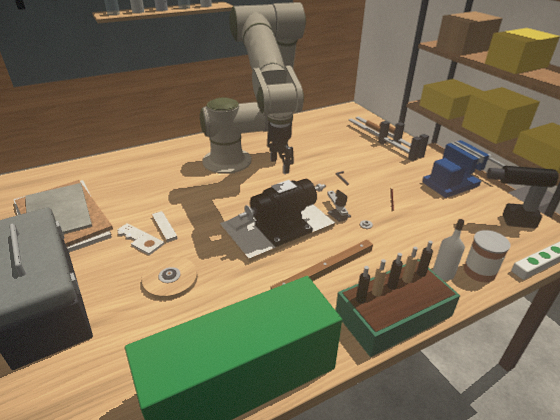

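View pics/side0.png

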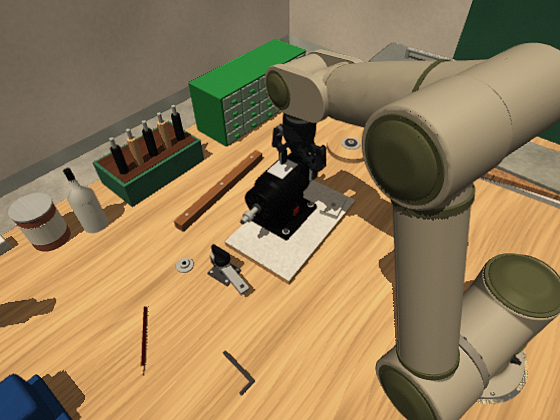

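```bash
python3 - <<'E'
import cv2,numpy as np
a=cv2.imread("pics/scene0.png")[170:300,255:388];b=cv2.imread("pics/side0.png")[145:305,165:275]
a=cv2.resize(a,None,fx=3.7,fy=3.7,interpolation=2)[:, :];b=cv2.resize(b,None,fx=2.8,fy=3.7,interpolation=2)
c=np.zeros((600,800,3),np.uint8);c[:a.shape[0],:a.shape[1]]=a;c[:b.shape[0],492:492+b.shape[1]]=b[:600,:308]
cv2.imwrite("pics/crop1.png",c)
E
```

```text
(no output)
```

View pics/crop1.png

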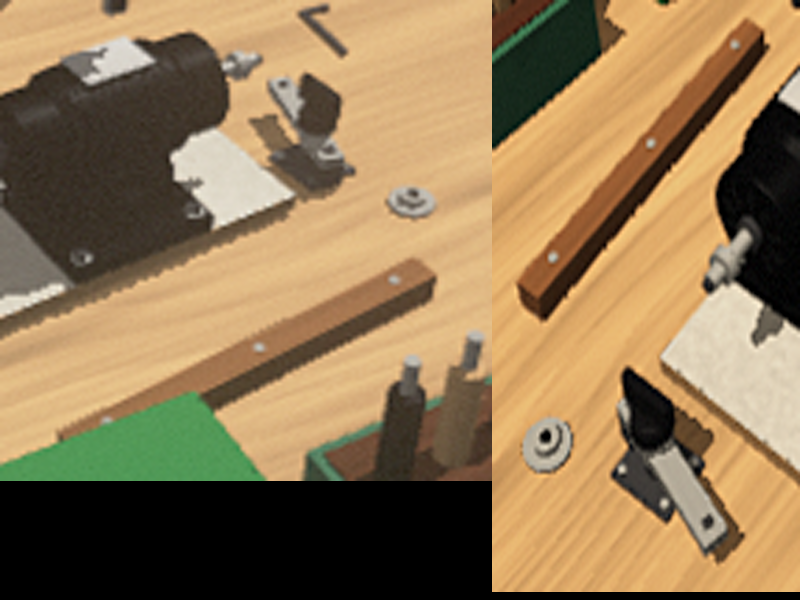

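```bash
python3 - <<'E'
from h import *
ps=ctrl.capture("scene");pd=ctrl.capture("side")
S=lambda x,y:(255+x/3.7,170+y/3.7); D=lambda x,y:(165+(x-492)/2.8,145+y/3.7)
for n,a,b,z in [("L screw",(395,280),(552,257),32),("M screw",(259,347),(650,142),32),("R screw",(107,421),(735,43),32),("FL top",(415,259),(546,293),32),("FR top",(60,432),(765,33),32),
  ("board BL top",(295,200),(661,357),26),("toe end",(278,80),(714,548),45),("knob mid",(322,92),(648,385),103),("toe screw",(290,84),(707,522),45),("plate",(305,170),(655,478),4)]:
    print(n,at(ps,S(*a),z)[:2].round(),at(pd,D(*b),z)[:2].round())
pw=ctrl.capture("wrist");save(pw,"w0");print(-np.array(pw["R"]).T@pw["t"])
find(pw,["knob_grip","strap_toe","front_right","back_left","drilled_block"])
E
```

```text
L screw [798. 176.] [794. 174.]
M screw [815.  17.] [812.  14.]
R screw [ 832. -142.] [ 830. -146.]
FL top [782. 211.] [769. 203.]
FR top [ 825. -182.] [ 812. -180.]
board BL top [651. 165.] [637. 167.]
toe end [488. 249.] [474. 257.]
knob mid [596. 225.] [580. 228.]
toe screw [500. 256.] [493. 247.]
plate [591. 219.] [576. 237.]
[524.58868268  79.74755951 371.53151294]
knob_grip []
strap_toe []
front_right [([229.0, 328.0], 0.7, [453.0, -202.0])]
back_left [([401.0, 7.0], 0.91, [638.0, 169.0])]
drilled_block [([252.0, 288.0], 0.59, [486.0, -136.0])]
```

View pics/w0.png

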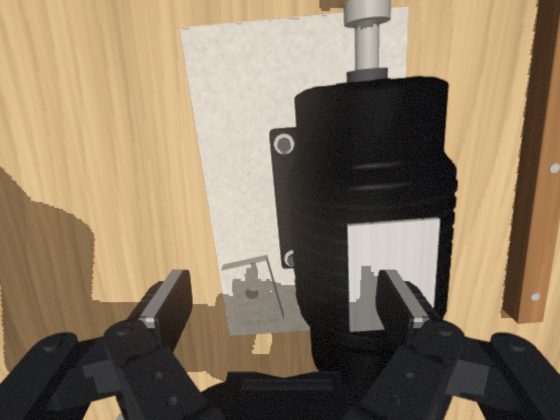

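```bash
cat >> h.py <<'E'
ST=np.array([797.6,13.8]);SY=0.109
def loc(P):
    d=np.array(P)[:2]-ST;c,s=np.cos(SY),np.sin(SY);return np.array([c*d[0]+s*d[1],-s*d[0]+c*d[1]]).round(1)
def wor(x,y):
    c,s=np.cos(SY),np.sin(SY);return (ST+[c*x-s*y,s*x+c*y]).round(1)
E
python3 - <<'E'
from h import *
p=ctrl.capture("wrist")
for n,a,z in [("FL",(182,29),26),("BL",(408,8),26),("FR",(229,334),26),("batFRtop",(504,318),32),("batBRtop",(543,322),32),("face top",(524,100),32),("screwR",(535,297),32),("screwM",(555,168),32)]:
    P=at(p,a,z);print(n,P[:2].round(1),loc(P))
E
```

```text
FL [427.8 148.1] [-353.   173.8]
BL [641.8 165.5] [-138.3  167.8]
FR [ 453.9 -204. ] [-365.4 -179.1]
batFRtop [ 800.7 -174.8] [ -17.4 -187.8]
batBRtop [ 850.6 -180.6] [  31.6 -199. ]
face top [765.5  83.5] [-24.3  72.8]
screwR [ 831.9 -144.4] [  16.9 -161. ]
screwM [814.5  14.7] [16.9 -0.9]
```

Emit:
send_rows(
  targets=[
    [1, 0, 0, 0, 0, 0, -0.109],
    [1, 0.043, -0.039, 0, 0, 0, 0],
    [1, 0.043, -0.039, 0, 0, 0, 0],
    [1, 0.042, -0.039, 0, 0, 0, 0],
    [1, 0, 0, 0.05, 0, 0, 0],
    [1, 0, 0, 0.05, 0, 0, 0],
    [1, 0, 0, 0.05, 0, 0, 0],
    [1, 0, 0, 0.05, 0, 0, 0],
    [1, 0, 0, 0.016, 0, 0, 0],
    [1, 0, 0, 0, 0, 0, 0],
  ],
  squeeze=40,
)

```text
time_s: 3.3
eef_pos: [394.3, 114.5, 14.6]
ee_rot: [-0.001, 0.668, 0.745, -0.001]
force: [0.3, -0.5, 0.1]
grip_width: 0.0
grip_force: 0.0
```

Emit:
send_rows(
  targets=[
    [1, 0, 0.008, 0, 0, 0, 0],
    [1, 0, 0.005, 0, 0, 0, 0],
    [1, 0, 0.004, 0, 0, 0, 0],
    [1, 0.0005, 0.005, 0, 0, 0, 0],
    [1, 0.0005, 0.005, 0, 0, 0, 0],
    [1, 0.0005, 0.005, 0, 0, 0, 0],
    [1, 0.0005, 0.005, 0, 0, 0, 0],
    [1, 0.0005, 0.005, 0, 0, 0, 0],
    [1, 0.0005, 0.004, 0, 0, 0, 0],
    [1, 0, 0, 0, 0, 0, 0],
  ],
)

```text
time_s: 4.55
eef_pos: [435.3, 123.5, 14.7]
ee_rot: [-0.005, 0.667, 0.745, -0.004]
force: [-21.8, 4.7, 16.3]
grip_width: -0.001
grip_force: 13.0
```

```bash
cat >> h.py <<'E'
def fitb(n=None):
    """board pose in station frame from corner landmarks in scene+side"""
    from scipy.optimize import least_squares
    C=dict(front_left=(-110,180),front_right=(-110,-180),back_left=(110,180),back_right=(110,-180))
    obs=[]
    for c in ("scene","side"):
        p=ctrl.capture(c)
        if n: save(p,n+c)
        for k in C:
            for x in ctrl.landmark_of(k,p)[:1]:
                if x["score"]>.5: obs.append((k,loc(at(p,x["point"],17)),x["score"],c))
    def m(v): return [v[:2]+[np.cos(v[2])*C[k][0]-np.sin(v[2])*C[k][1],np.sin(v[2])*C[k][0]+np.cos(v[2])*C[k][1]] for k,*_ in obs]
    f=lambda v:np.concatenate([(a-o[1])/3 for a,o in zip(m(v),obs)])
    v=least_squares(f,[-200,0,0],loss="cauchy").x
    print("board",v.round(3),"gapL",round(-(v[0]+110*np.cos(v[2])-180*np.sin(v[2])),1),"gapR",round(-(v[0]+110*np.cos(v[2])+180*np.sin(v[2])),1))
    for o,a in zip(obs,m(v)): print(o[0],o[3],o[1],(o[1]-a).round(1),round(o[2],2))
    s=ctrl.sense();print("tcp loc",loc(s["eef_pos"]),s["eef_pos"].round(1),"F",s["force"].round(1),"t",s["time_s"])
    return v
E
python3 -c "
from h import *
fitb('p1')"
```

```text
board [-241.819   -7.335  -12.664] gapL 114.8 gapR 149.9
front_right scene [-369.  -176.6] [-0.1 -0.9] 0.86
back_left scene [-106.9  159.4] [ 7.9 -1.7] 0.71
back_right scene [-150.9 -194.9] [-1.   2.3] 0.72
front_left side [-339.3  170.2] [ -5.6 -12.4] 0.94
back_left side [-113.3  166.5] [1.5 5.4] 0.81
back_right side [5.3 9.1] [155.2 206.3] 0.7
tcp loc [-348.3  148.5] [435.3 123.5  14.7] F [-21.8   5.8  15.8] t 5.05
```

Emit:
send_rows(
  targets=[
    [1, 0.0004, 0.004, 0, 0, 0, 0],
    [1, 0, 0, 0, 0, 0, 0],
    [1, 0, -0.058, 0, 0, 0, 0],
    [1, -0.058, 0, 0, 0, 0, 0],
    [1, -0.059, 0, 0, 0, 0, 0],
    [1, -0.059, 0, 0, 0, 0, 0],
    [1, -0.059, 0, 0, 0, 0, 0],
    [1, -0.058, 0, 0, 0, 0, 0],
    [1, 0, 0.008, 0, 0, 0, 0],
    [1, 0, 0.006, 0, 0, 0, 0],
  ],
)

```text
time_s: 6.3
eef_pos: [432.4, -172.3, 15.2]
ee_rot: [-0.0, 0.668, 0.744, 0.0]
force: [0.4, -0.0, -0.3]
grip_width: 0.002
grip_force: 0.0
```

Emit:
send_rows(
  targets=[
    [1, 0, 0.006, 0, 0, 0, 0],
    [1, 0.0007, 0.007, 0, 0, 0, 0],
    [1, 0.0007, 0.008, 0, 0, 0, 0],
    [1, 0.0007, 0.008, 0, 0, 0, 0],
    [1, 0.0007, 0.008, 0, 0, 0, 0],
    [1, 0.0007, 0.008, 0, 0, 0, 0],
    [1, 0.0007, 0.008, 0, 0, 0, 0],
    [1, 0.0007, 0.008, 0, 0, 0, 0],
    [1, 0.0007, 0.008, 0, 0, 0, 0],
    [1, 0.0006, 0.006, 0, 0, 0, 0],
  ],
)

```text
time_s: 7.55
eef_pos: [503.6, -158.7, 15.1]
ee_rot: [-0.003, 0.667, 0.745, -0.003]
force: [-19.8, -13.4, 7.9]
grip_width: 0.001
grip_force: 11.9
```

```bash
sed -i 's/\[-200,0,0\],loss="cauchy"/[-200,0,0],x_scale=[10,10,.1],loss="cauchy"/; s/    f=lambda v:np/    v0=np.array([-200,0,0.])\n    f=lambda v:np/' h.py
python3 -c "
from h import *
fitb('p2')"
```

```text
board [-2.05664e+02  4.65800e+00  4.10000e-02] gapL 103.2 gapR 88.3
front_right scene [-309.7 -183.2] [-1.6 -3.5] 0.55
back_left scene [-93.  191.2] [10.2  2.1] 0.93
back_right scene [ -65.1 -169.4] [23.2  1.2] 0.63
front_left side [-324.   180.3] [-1.   0.3] 0.59
front_right side [-310.  -181.6] [-1.9 -1.9] 0.85
back_left side [-99.8 187.1] [ 3.4 -2. ] 0.89
back_right side [ -77.8 -166.1] [10.5  4.5] 0.93
tcp loc [-310.2 -139.1] [ 504.3 -158.2   15.1] F [-13.   -8.3   5.8] t 8.05
```

Emit:
send_rows(
  targets=[
    [1, -0.001, 0.006, 0, 0, 0, 0],
    [1, -0.001, 0.006, 0, 0, 0, 0],
    [1, -0.001, 0.006, 0, 0, 0, 0],
    [1, 0, 0, 0, 0, 0, 0],
    [1, 0, -0.056, 0, 0, 0, 0],
    [1, 0.058, 0, 0, 0, 0, 0],
    [1, 0.059, 0, 0, 0, 0, 0],
    [1, 0.059, 0, 0, 0, 0, 0],
    [1, 0.059, 0, 0, 0, 0, 0],
    [1, 0.057, 0, 0, 0, 0, 0],
  ],
)

```text
time_s: 9.3
eef_pos: [436.3, 127.4, 15.5]
ee_rot: [0.0, 0.667, 0.745, 0.0]
force: [0.4, -0.5, -0.7]
grip_width: 0.001
grip_force: 0.0
```

```bash
python3 -c "
from h import *
fitb('p3')
p=ctrl.capture('wrist');save(p,'w3')"
```

```text
board [-1.74696e+02  4.67100e+00  1.57000e-01] gapL 94.2 gapR 37.9
front_right scene [-473.3 -356.2] [-218.2 -165.9] 0.64
back_left scene [-87.8 200.1] [6.4 0.4] 0.61
back_right scene [ -54.7 -168.9] [-16.8 -13. ] 0.92
front_left side [-310.7  164.4] [ 0.8 -0.8] 0.78
front_right side [-162.9  488. ] [ 92.2 678.3] 0.6
back_left side [-96.6 200.9] [-2.4  1.2] 0.56
tcp loc [-346.4  148.7] [437.1 123.9  15.3] F [-0.1 -0.4  0.3] t 9.8
```

View pics/p3side.png

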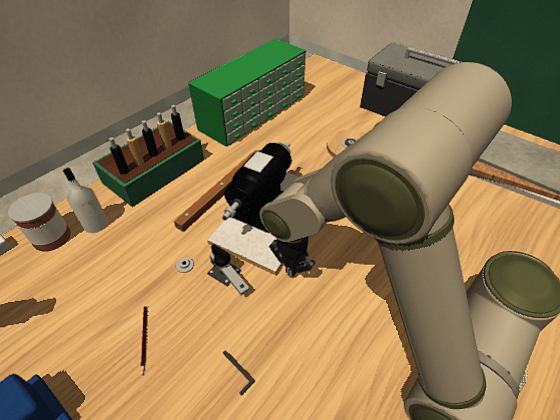

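Emit:
send_rows(
  targets=[
    [1, 0, 0.012, 0, 0, 0, 0],
    [1, 0, 0.008, 0, 0, 0, 0],
    [1, 0, 0.006, 0, 0, 0, 0],
    [1, 0.0004, 0.008, 0, 0, 0, 0],
    [1, 0.0004, 0.008, 0, 0, 0, 0],
    [1, 0.0004, 0.008, 0, 0, 0, 0],
    [1, 0.0004, 0.008, 0, 0, 0, 0],
    [1, 0.0004, 0.008, 0, 0, 0, 0],
    [1, 0.0004, 0.008, 0, 0, 0, 0],
    [1, 0.0004, 0.008, 0, 0, 0, 0],
  ],
)

```text
time_s: 11.1
eef_pos: [512.8, 137.6, 13.2]
ee_rot: [-0.006, 0.667, 0.745, -0.005]
force: [-19.5, 5.7, 2.5]
grip_width: 0.001
grip_force: 9.7
```

Emit:
send_rows(
  targets=[
    [1, 0.0004, 0.007, 0, 0, 0, 0],
    [1, 0.0003, 0.005, 0, 0, 0, 0],
    [1, 0, 0.003, 0, 0, 0, 0],
    [1, 0, 0, 0, 0, 0, 0],
    [1, 0, 0, 0, 0, 0, 0],
    [1, 0, 0, 0, 0, 0, 0],
    [1, 0, 0, 0, 0, 0, 0],
    [1, 0, 0, 0, 0, 0, 0],
    [1, 0, 0, 0, 0, 0, 0],
    [1, 0, 0, 0, 0, 0, 0],
  ],
)

```text
time_s: 12.35
eef_pos: [528.2, 139.9, 13.2]
ee_rot: [-0.005, 0.667, 0.745, -0.004]
force: [-15.8, 5.5, 0.7]
grip_width: -0.002
grip_force: 7.9
```

```bash
python3 -c "
from h import *
fitb('p4')"
```

```text
board [-1.51674e+02  3.53900e+00 -8.20000e-02] gapL 27.4 gapR 56.7
front_left scene [ -47.  -188.3] [ 199.6 -380.2] 0.67
front_right scene [-276.6 -167.8] [-0.6 -0.9] 0.63
back_left scene [-17.7 175.9] [9.7 1.9] 0.79
back_right scene [ -57.2 -186.4] [-0.5 -1.6] 0.56
front_left side [-247.2  176.8] [ -0.6 -15.1] 0.62
back_left side [-26.6 175.7] [0.8 1.7] 0.93
tcp loc [-254.1  154.7] [528.2 139.9  13.2] F [-15.8   5.7   0.4] t 12.85
```

Emit:
send_rows(
  targets=[
    [1, 0.0005, 0.006, 0, 0, 0, 0],
    [1, 0.0005, 0.004, 0, 0, 0, 0],
    [1, 0, 0, 0, 0, 0, 0],
    [1, 0, -0.05, 0, 0, 0, 0],
    [1, -0.03, -0.016, 0, 0, 0, 0],
    [1, -0.06, 0, 0, 0, 0, 0],
    [1, -0.06, 0, 0, 0, 0, 0],
    [1, -0.06, 0, 0, 0, 0, 0],
    [1, -0.06, 0, 0, 0, 0, 0],
    [1, -0.02, 0, 0, 0, 0, 0],
  ],
)

```text
time_s: 14.1
eef_pos: [509.1, -157.7, 15.3]
ee_rot: [0.0, 0.669, 0.744, 0.0]
force: [-0.8, -0.2, -0.4]
grip_width: -0.001
grip_force: 0.0
```

```bash
python3 -c "
from h import *
fitb('p5')"
```

```text
board [-1.42765e+02 -2.54000e-01 -1.17000e-01] gapL 12.5 gapR 54.5
front_left scene [-128.   460.8] [103.  269.5] 0.61
front_right scene [-362.4  399.8] [-89.4 566. ] 0.75
back_left scene [-11.  171.6] [1.5 5.9] 0.79
back_right scene [ -41.9 -193.7] [12.6 -1.9] 0.55
front_left side [-232.4  183.7] [-1.4 -7.6] 0.7
front_right side [-283.7 -160.9] [-10.7   5.3] 0.83
back_left side [-12.6 171.8] [-0.1  6.1] 0.62
back_right side [ -54.4 -193.8] [ 0.1 -2. ] 0.56
tcp loc [-305.3 -135.1] [ 508.8 -153.8   15.3] F [ 0.1 -0.2 -0.5] t 14.6
```

Emit:
send_rows(
  targets=[
    [1, 0, 0.01, 0, 0, 0, 0],
    [1, 0, 0.007, 0, 0, 0, 0],
    [1, -0.0012, 0.006, 0, 0, 0, 0],
    [1, -0.0012, 0.006, 0, 0, 0, 0],
    [1, -0.0012, 0.006, 0, 0, 0, 0],
    [1, -0.0012, 0.006, 0, 0, 0, 0],
    [1, -0.0012, 0.006, 0, 0, 0, 0],
    [1, -0.0012, 0.006, 0, 0, 0, 0],
    [1, 0, 0, 0, 0, 0, 0],
    [1, 0, 0, 0, 0, 0, 0],
  ],
)

```text
time_s: 15.85
eef_pos: [559.8, -157.0, 14.9]
ee_rot: [-0.002, 0.667, 0.745, -0.002]
force: [-15.2, -6.6, 5.9]
grip_width: -0.002
grip_force: 8.2
```

```bash
python3 -c "
from h import *
fitb('p6')"
```

```text
board [-1.30956e+02 -5.29000e-01 -4.80000e-02] gapL 12.4 gapR 29.8
front_right scene [-232.1 -179.7] [17.4 -4.7] 0.75
back_left scene [  2.4 173.8] [14.8 -0.1] 0.89
back_right scene [ -25.7 -185.5] [4.1 0.1] 0.61
front_right side [-258.8 -172.3] [-9.3  2.7] 0.97
back_left side [-13.  179.4] [-0.6  5.5] 0.63
back_right side [ -31. -190.] [-1.2 -4.4] 0.96
tcp loc [-255.  -143.9] [ 559.8 -157.    14.9] F [-14.1  -6.2   6.1] t 16.35
```

Emit:
send_rows(
  targets=[
    [1, -0.001, 0.006, 0, 0, 0, 0],
    [1, -0.001, 0.006, 0, 0, 0, 0],
    [1, -0.0005, 0.004, 0, 0, 0, 0],
    [1, 0, 0.002, 0, 0, 0, 0],
    [1, 0, 0.002, 0, 0, 0, 0],
    [1, 0, 0.001, 0, 0, 0, 0],
    [1, 0, 0, 0, 0, 0, 0],
    [1, 0, 0, 0, 0, 0, 0],
    [1, 0, 0, 0, 0, 0, 0],
    [1, 0, 0, 0, 0, 0, 0],
  ],
)

```text
time_s: 17.6
eef_pos: [580.3, -157.7, 14.9]
ee_rot: [-0.003, 0.668, 0.745, -0.003]
force: [-19.4, -9.3, 7.5]
grip_width: 0.003
grip_force: 10.8
```

```bash
python3 -c "
from h import *
fitb('p7')"
```

```text
board [-1.19425e+02 -8.67000e-01 -3.00000e-03] gapL 8.8 gapR 10.0
front_right scene [-232.3 -182.8] [-2.3 -2.3] 0.77
back_left scene [  2.7 180.1] [11.5  1.3] 0.56
back_right scene [  -9.2 -180.3] [0.8 0.9] 0.98
front_left side [-227.8  173.2] [ 1.  -6.3] 0.93
back_left side [-225.8  169.3] [-217.    -9.5] 0.68
back_right side [ -18.6 -178.3] [-8.6  2.9] 0.9
tcp loc [-234.7 -146.9] [ 580.2 -157.7   14.8] F [-19.   -9.6   6.2] t 18.1
```

Emit:
send_rows(
  targets=[
    [1, 0, 0.002, 0, 0, 0, 0],
    [1, 0, 0.002, 0, 0, 0, 0],
    [1, 0, 0.001, 0, 0, 0, 0],
    [1, 0, 0.001, 0, 0, 0, 0],
    [1, 0, 0, 0, 0, 0, 0],
    [1, 0, 0, 0, 0, 0, 0],
    [1, 0, 0, 0, 0, 0, 0],
    [1, 0, 0, 0, 0, 0, 0],
    [1, 0, 0, 0, 0, 0, 0],
    [1, 0, 0, 0, 0, 0, 0],
  ],
)

```text
time_s: 19.35
eef_pos: [582.4, -157.7, 14.7]
ee_rot: [-0.007, 0.667, 0.745, -0.006]
force: [-40.9, -13.2, 20.2]
grip_width: -0.002
grip_force: 23.8
```

Emit:
send_rows(
  targets=[
    [1, 0, -0.045, 0, 0, 0, 0],
    [1, 0.05, 0, 0, 0, 0, 0],
    [1, 0.06, 0, 0, 0, 0, 0],
    [1, 0.06, 0, 0, 0, 0, 0],
    [1, 0.06, 0, 0, 0, 0, 0],
    [1, 0.06, 0, 0, 0, 0, 0],
    [1, 0, 0.014, 0, 0, 0, 0],
    [1, 0, 0.006, 0, 0, 0, 0],
    [1, 0, 0.003, 0, 0, 0, 0],
    [1, 0, 0, 0, 0, 0, 0],
  ],
)

```text
time_s: 20.6
eef_pos: [535.9, 129.7, 15.2]
ee_rot: [-0.0, 0.668, 0.744, -0.0]
force: [0.4, -0.3, 0.6]
grip_width: 0.001
grip_force: 0.0
```

Emit:
send_rows(
  targets=[
    [1, 0, 0.003, 0, 0, 0, 0],
    [1, 0, 0.003, 0, 0, 0, 0],
    [1, 0, 0.003, 0, 0, 0, 0],
    [1, 0, 0.002, 0, 0, 0, 0],
    [1, 0, 0.002, 0, 0, 0, 0],
    [1, 0, 0.001, 0, 0, 0, 0],
    [1, 0, 0.001, 0, 0, 0, 0],
    [1, 0, 0, 0, 0, 0, 0],
    [1, 0, 0, 0, 0, 0, 0],
    [1, 0, 0, 0, 0, 0, 0],
  ],
)

```text
time_s: 21.85
eef_pos: [549.1, 131.9, 15.0]
ee_rot: [-0.002, 0.667, 0.745, -0.002]
force: [-8.8, -2.3, 5.1]
grip_width: 0.0
grip_force: 5.4
```

Emit:
send_rows(
  targets=[
    [1, 0, 0.0015, 0, 0, 0, 0],
    [1, 0, 0.0015, 0, 0, 0, 0],
    [1, 0, 0.001, 0, 0, 0, 0],
    [1, 0, 0.001, 0, 0, 0, 0],
    [1, 0, 0, 0, 0, 0, 0],
    [1, 0, 0, 0, 0, 0, 0],
    [1, 0, 0, 0, 0, 0, 0],
    [1, 0, 0, 0, 0, 0, 0],
    [1, 0, 0, 0, 0, 0, 0],
    [1, 0, 0, 0, 0, 0, 0],
  ],
)

```text
time_s: 23.1
eef_pos: [549.8, 132.0, 14.8]
ee_rot: [-0.005, 0.667, 0.745, -0.006]
force: [-30.6, -7.8, 21.9]
grip_width: -0.001
grip_force: 19.1
```

```bash
python3 -c "
from h import *
fitb('p8')"
```

```text
board [-1.07386e+02  2.60800e+00  1.10000e-02] gapL -0.6 gapR -4.6
front_right scene [-226.9 -178.3] [-11.5   0.3] 0.78
back_left scene [  1.4 171.4] [  0.8 -12.4] 0.82
back_right scene [   5.6 -176.7] [ 1.  -0.5] 0.7
front_left side [-484.6 -435.9] [-265.2 -617.3] 0.67
back_left side [ -8.8 192.5] [-9.4  8.7] 0.93
tcp loc [-233.5  144.4] [549.8 132.   14.8] F [-31.8  -7.3  23.4] t 23.6
```

Emit:
send_rows(
  targets=[
    [1, 0, -0.03, 0, 0, 0, 0],
    [1, 0, 0, -0.05, 0, 0, 0],
    [1, 0, 0, -0.05, 0, 0, 0],
    [1, 0, 0, -0.04, 0, 0, 0],
    [1, 0.056, 0.003, 0, 0, 0, 0],
    [1, 0.056, 0.003, 0, 0, 0, 0],
    [1, 0.052, 0.002, 0, 0, 0, 0],
    [1, 0, 0, 0, 0, 0, 0],
    [1, 0, 0, 0.04, 0, 0, 0],
    [1, 0, 0, 0.04, 0, 0, 0],
  ],
)

```text
time_s: 24.85
eef_pos: [516.5, 292.5, 74.6]
ee_rot: [0.0, 0.668, 0.744, 0.0]
force: [0.6, 0.3, -0.7]
grip_width: -0.004
grip_force: 0.0
```

```bash
python3 - <<'E'
from h import *
p=ctrl.capture("side");save(p,"p9side")
for q in ("strap_toe","knob_grip"):
    print(q,[(x["point"],round(x["score"],2),loc(at(p,x["point"],Z[q]))) for x in ctrl.landmark_of(q,p)[:2]])
w=ctrl.capture("wrist");save(w,"w9");find(w,["strap_toe","knob_grip"])
print(loc(ctrl.sense()["eef_pos"]),ctrl.sense()["eef_pos"])
out=[]
for f in np.linspace(-.335,np.pi/2,21):
    u=np.array([-np.cos(f),-np.sin(f)]);t=np.array([np.sin(f),-np.cos(f)])
    out.append([-190,240]+80*u-(13+11*abs(t[1])+13.5*abs(t[0]))*t)
out=np.array(out);print(out[0].round(1));print((np.diff(out,axis=0)[:,::-1]/1000).round(4).tolist())
a=np.hstack([p["img"][200:320,160:310],np.zeros((120,2,3),np.uint8)])
a=cv2.resize(a,(560,440),interpolation=2);cv2.imwrite("pics/c9.png",cv2.cvtColor(a,cv2.COLOR_RGB2BGR))
E
```

```text
strap_toe [([237.7, 285.9], 0.66, array([-265.9,  267.5]))]
knob_grip []
strap_toe [([246.0, 300.0], 0.76, [495.0, 251.0])]
knob_grip []
[-248.4  308.2] [517.19131437 293.13516265  77.32075386]
[-256.4  292.6]
[[-0.0075, -0.0049], [-0.008, -0.0041], [-0.0085, -0.0032], [-0.0077, -0.0024], [-0.0066, -0.0018], [-0.0069, -0.0012], [-0.0071, -0.0006], [-0.0073, 0.0], [-0.0074, 0.0007], [-0.0075, 0.0015], [-0.0075, 0.0022], [-0.0074, 0.003], [-0.0071, 0.0038], [-0.0068, 0.0046], [-0.0064, 0.0054], [-0.0059, 0.0061], [-0.0053, 0.0068], [-0.0046, 0.0075], [-0.0038, 0.008], [-0.003, 0.0085]]
```

View pics/w9.png

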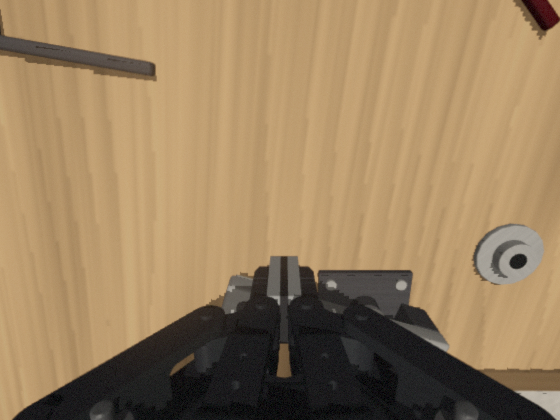

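Emit:
send_rows(
  targets=[
    [1, 0, 0, 0.041, 0, 0, 0],
    [1, -0.0156, -0.008, 0, 0, 0, 0],
    [1, -0.0075, -0.005, 0, 0, 0, 0],
    [1, -0.008, -0.004, 0, 0, 0, 0],
    [1, -0.0085, -0.0032, 0, 0, 0, 0],
    [1, -0.0077, -0.0024, 0, 0, 0, 0],
    [1, -0.0066, -0.0018, 0, 0, 0, 0],
    [1, -0.0069, -0.0012, 0, 0, 0, 0],
    [1, -0.0071, -0.0006, 0, 0, 0, 0],
    [1, -0.0073, 0, 0, 0, 0, 0],
  ],
)

```text
time_s: 26.4
eef_pos: [498.2, 215.1, 34.2]
ee_rot: [-0.0, 0.668, 0.745, -0.0]
force: [1.4, 1.2, -0.3]
grip_width: 0.002
grip_force: 0.9
```

Emit:
send_rows(
  targets=[
    [1, -0.0074, 0.0007, 0, 0, 0, 0],
    [1, -0.0075, 0.0015, 0, 0, 0, 0],
    [1, -0.0075, 0.0022, 0, 0, 0, 0],
    [1, -0.0074, 0.003, 0, 0, 0, 0],
    [1, -0.0071, 0.0038, 0, 0, 0, 0],
    [1, -0.0068, 0.0046, 0, 0, 0, 0],
    [1, -0.0064, 0.0054, 0, 0, 0, 0],
    [1, -0.0059, 0.0061, 0, 0, 0, 0],
    [1, -0.0053, 0.0068, 0, 0, 0, 0],
    [1, 0, 0, 0, 0, 0, 0],
  ],
)

```text
time_s: 27.65
eef_pos: [539.4, 157.8, 34.3]
ee_rot: [0.0, 0.668, 0.744, 0.0]
force: [-0.5, 0.0, 0.5]
grip_width: 0.001
grip_force: 0.1
```

```bash
python3 - <<'E'
from h import *
s=ctrl.sense();print(loc(s["eef_pos"]),s["eef_pos"].round(1),s["force"].round(1))
for c in ("side","wrist","scene"):
    p=ctrl.capture(c);save(p,"p10"+c)
    for q in ("strap_toe","knob_grip"):
        print(c,q,[(np.round(x["point"]),round(x["score"],2),loc(at(p,x["point"],Z[q]))) for x in ctrl.landmark_of(q,p)[:2]])
E
```

```text
[-241.   171.3] [539.4 157.8  34.3] [-0.5  0.   0.5]
side strap_toe [(array([248., 246.]), 0.75, array([-212.3,  152.8]))]
side knob_grip [(array([220., 252.]), 0.54, array([-194.7,  240.1]))]
wrist strap_toe [(array([331., 309.]), 0.75, array([-218.1,  154.5]))]
wrist knob_grip [(array([494., 156.]), 0.92, array([-190.5,  239.6]))]
scene strap_toe []
scene knob_grip [(array([391., 200.]), 0.72, array([-60. , 365.6])), (array([162., 227.]), 0.68, array([-365.7, -388. ]))]
```

Emit:
send_rows(
  targets=[
    [1, -0.0046, 0.0075, 0, 0, 0, 0],
    [1, -0.0038, 0.008, 0, 0, 0, 0],
    [1, -0.003, 0.0085, 0, 0, 0, 0],
    [1, 0, 0, 0, 0, 0, 0],
    [1, 0, 0, 0, 0, 0, 0],
    [1, 0, -0.02, 0, 0, 0, 0],
    [1, 0, -0.02, -0.03, 0, 0, 0],
    [1, 0, 0, -0.06, 0, 0, 0],
    [1, 0, 0, -0.06, 0, 0, 0],
    [1, 0, 0, 0, 0, 0, 0],
  ],
)

```text
time_s: 29.35
eef_pos: [525.9, 145.4, 188.9]
ee_rot: [0.003, 0.667, 0.745, 0.003]
force: [-0.2, -0.3, -0.2]
grip_width: 0.002
grip_force: 0.0
```

```bash
python3 - <<'E'
from h import *
s=ctrl.sense();print(loc(s["eef_pos"]),s["eef_pos"].round(1),s["force"].round(1))
for c in ("side","wrist"):
    p=ctrl.capture(c);save(p,"p11"+c)
    for q in ("strap_toe","knob_grip","front_left","back_left"):
        print(c,q,[(np.round(x["point"]),round(x["score"],2),loc(at(p,x["point"],Z[q]))) for x in ctrl.landmark_of(q,p)[:2]])
E
```

```text
[-255.8  160.4] [525.9 145.4 188.9] [-0.2 -0.3 -0.2]
side strap_toe [(array([241., 241.]), 0.6, array([-182.8,  150.2]))]
side knob_grip [(array([221., 250.]), 0.78, array([-192.3,  234.9])), (array([294., 187.]), 0.59, array([-220.4,  -60.1]))]
side front_left [(array([247., 256.]), 0.87, array([-219.7,  170.3]))]
side back_left [(array([185., 224.]), 0.98, array([  1.9, 182.1]))]
wrist strap_toe [(array([360., 208.]), 0.71, array([-187.7,  147.6]))]
wrist knob_grip [(array([386., 103.]), 0.94, array([-189.9,  240.9]))]
wrist front_left [(array([326., 171.]), 0.66, array([-217.9,  179.2]))]
wrist back_left [(array([548., 171.]), 0.69, array([ -4.4, 178.6]))]
```

View pics/p11wrist.png

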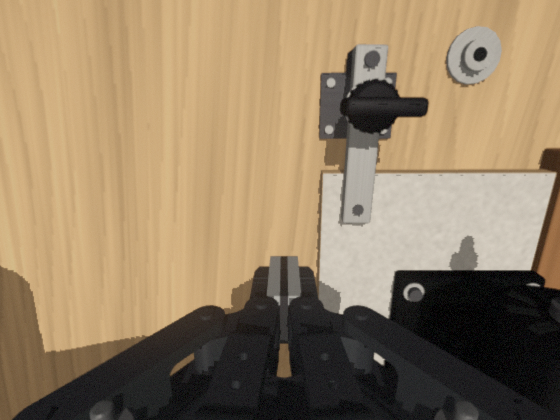

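```bash
python3 - <<'E'
from h import *
p=ctrl.capture("wrist")
for n,a,z in [("heel",(370,47),45),("toe",(357,222),45),("heelscrew",(372,60),45),("toescrew",(358,210),45),("wingL",(345,105),103),("wingR",(427,107),103),("FL",(322,171),26),("BL",(554,171),26)]:
    print(n,loc(at(p,a,z)))
i=p["img"].astype(int);m=(i.max(2)<70).astype(np.uint8)[70:150,310:450]
w=cv2.cvtColor(p["img"],cv2.COLOR_RGB2BGR)[30:240,300:500];cv2.imwrite("pics/c11.png",cv2.resize(w,None,fx=2.8,fy=2.8,interpolation=2))
E
```

```text
heel [-190.1  282.9]
toe [-189.8  136.4]
heelscrew [-187.7  273.6]
toescrew [-189.7  148.1]
wingL [-217.7  239.8]
wingR [-163.8  238.5]
FL [-221.8  180.6]
BL [ -4.2 180.3]
```

View pics/c11.png

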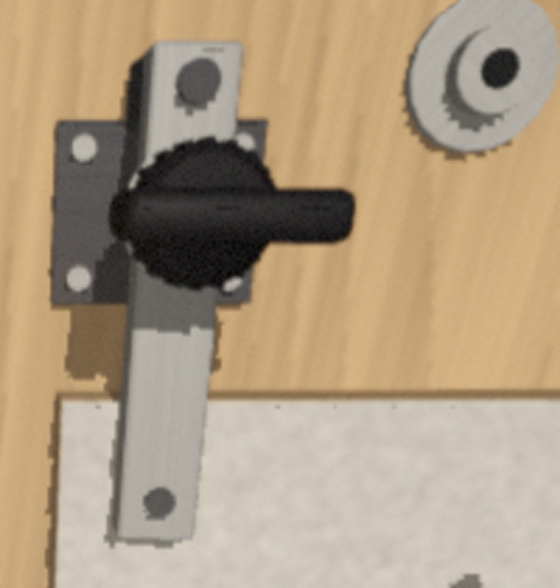

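Emit:
send_rows(
  targets=[
    [0, 0.04, 0.033, 0, 0, 0, 0],
    [0, 0.04, 0.033, 0, 0, 0, 0],
    [0, 0, 0, 0, 0, 0, -0.186],
    [0, 0, 0, 0, 0, 0, -0.186],
    [0, 0, 0, 0, 0, 0, -0.186],
    [0, 0, 0, 0, 0, 0, -0.186],
    [0, 0, 0, 0, 0, 0, -0.186],
    [0, 0, 0, 0, 0, 0, -0.186],
    [0, 0, 0, 0, 0, 0, -0.186],
    [0, 0, 0, 0, 0, 0, -0.186],
  ],
  squeeze=60,
)

```text
time_s: 31.15
eef_pos: [581.0, 231.9, 184.1]
ee_rot: [-0.0, -0.016, 1.0, -0.0]
force: [-0.3, 0.4, -0.6]
grip_width: 0.499
grip_force: 0.0
```

Emit:
send_rows(
  targets=[
    [0, 0, 0, 0, 0, 0, -0.059],
    [0, 0, 0, 0.04, 0, 0, 0],
    [0, 0, 0, 0, 0, 0, 0],
    [0, 0, 0, 0, 0, 0, 0],
    [0, 0, 0, 0, 0, 0, 0],
    [0, 0, 0, 0, 0, 0, 0],
    [0, 0, 0, 0, 0, 0, 0],
    [0, 0, 0, 0, 0, 0, 0],
    [0, 0, 0, 0, 0, 0, 0],
    [0, 0, 0, 0, 0, 0, 0],
  ],
)

```text
time_s: 32.4
eef_pos: [581.0, 232.0, 144.3]
ee_rot: [-0.0, -0.043, 0.999, -0.0]
force: [-0.6, -0.2, -0.1]
grip_width: 0.501
grip_force: 0.0
```

```bash
python3 - <<'E'
from h import *
from scipy.spatial.transform import Rotation as Ro
s=ctrl.sense();q=s["ee_rot"];R=Ro.from_quat([q[1],q[2],q[3],q[0]]).as_matrix()
print(loc(s["eef_pos"]),s["eef_pos"].round(1),R.round(3).tolist(),s["joints"].round(2),s["grip_width"])
x=R[:,0];print("tool x ang local",np.arctan2(x[1],x[0])-SY)
p=ctrl.capture("wrist");save(p,"p12w")
for q in ("strap_toe","knob_grip"):
    print(q,[(np.round(x["point"]),round(x["score"],2),loc(at(p,x["point"],Z[q]))) for x in ctrl.landmark_of(q,p)[:2]])
E
```

```text
[-191.6  240.4] [581.  232.  144.3] [[-0.996, -0.085, -0.0], [-0.085, 0.996, -0.0], [0.0, -0.0, -1.0]] [ 0.19  0.61  1.29  0.    1.25 -1.46] 0.5008886448455436
tool x ang local -3.1653840013203776
strap_toe [(array([174., 210.]), 0.95, array([-192. ,  151.4]))]
knob_grip [(array([281., 238.]), 0.58, array([-190.7,  238.9]))]
```

View pics/p12w.png

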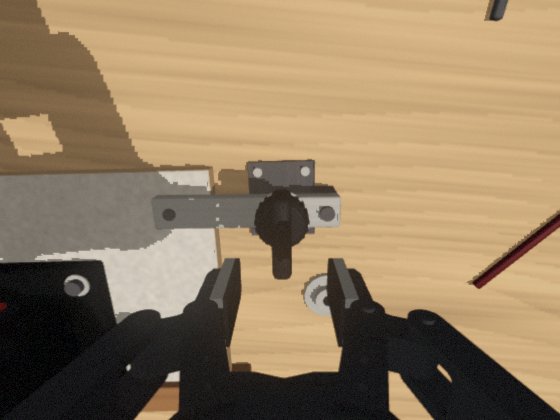

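Emit:
send_rows(
  targets=[
    [0, -0.0015, 0, 0.034, 0, 0, 0],
    [0, 0, 0, 0.033, 0, 0, 0],
    [0, 0, 0, 0, 0, 0, 0],
    [1, 0, 0, 0, 0, 0, 0],
    [1, 0, 0, 0, 0, 0, 0],
    [1, 0, 0, 0, 0, 0, 0],
    [1, 0, 0, 0, 0, 0, 0],
    [1, 0, 0, 0, 0, 0, 0],
    [1, 0, 0, 0, 0, 0, 0],
    [1, 0, 0, 0, 0, 0, 0],
  ],
)

```text
time_s: 33.8
eef_pos: [583.5, 231.0, 79.4]
ee_rot: [0.001, -0.042, 0.999, -0.001]
force: [-0.8, -7.5, 4.6]
grip_width: 0.138
grip_force: 60.9
```

```bash
cat >> h.py <<'E'
def st():
    from scipy.spatial.transform import Rotation as Ro
    s=ctrl.sense();q=s["ee_rot"];R=Ro.from_quat([q[1],q[2],q[3],q[0]]).as_matrix();x=-R[:,0]
    print("t",s["time_s"],"tcp",s["eef_pos"].round(1),"ang cw",round(SY-np.arctan2(x[1],x[0]),3),"F",s["force"].round(1),"T",s["wrist_torque"].round(3),"grip",s["grip_width"].round(3),s["grip_force"],"j6",s["joints"][5].round(2))
E
python3 -c "
from h import *
st()"
```

```text
Traceback (most recent call last):
  File "h.py", line 48, in st
    print("t",s["time_s"],"tcp",s["eef_pos"].round(1),"ang cw",round(SY-np.arctan2(x[1],x[0]),3),"F",s["force"].round(1),"T",s["wrist_torque"].round(3),"grip",s["grip_width"].round(3),s["grip_force"],"j6",s["joints"][5].round(2))
                                                                                                                                                               ^^^^^^^^^^^^^^^^^^^^^
AttributeError: 'float' object has no attribute 'round'
```

Emit:
send_rows(
  targets=[
    [1, 0, -0.0012, 0, 0, 0, 0.06],
    [1, 0, 0, 0, 0, 0, 0.09],
    [1, 0, 0, 0, 0, 0, 0.09],
    [1, 0, 0, 0, 0, 0, 0.09],
    [1, 0, 0, 0, 0, 0, 0.09],
    [1, 0, 0, 0, 0, 0, 0.09],
    [1, 0, 0, 0, 0, 0, 0.09],
    [1, 0, 0, 0, 0, 0, 0.06],
    [1, 0, 0, 0, 0, 0, 0],
    [1, 0, 0, 0, 0, 0, 0],
  ],
)

```text
time_s: 35.05
eef_pos: [583.5, 230.8, 79.3]
ee_rot: [0.001, 0.283, 0.959, 0.001]
force: [-1.1, -1.8, 7.3]
grip_width: 0.138
grip_force: 61.4
```

```bash
sed -i 's/s\["grip_width"\].round(3)/round(s["grip_width"],3)/' h.py; python3 -c "
from h import *
st()"
```

```text
t 35.05 tcp [583.5 230.8  79.3] ang cw 0.683 F [-1.1 -1.8  7.3] T [-0.354  0.107 -0.072] grip 0.138 61.35167956352234 j6 -0.81
```

Emit:
send_rows(
  targets=[
    [1, 0, 0, 0, 0, 0, 0.04],
    [1, 0, 0, 0, 0, 0, 0.04],
    [1, 0, 0, 0, 0, 0, 0.04],
    [1, 0, 0, 0, 0, 0, 0.04],
    [1, 0, 0, 0, 0, 0, 0.04],
    [1, 0, 0, 0, 0, 0, 0.04],
    [1, 0, 0, 0, 0, 0, 0.04],
    [1, 0, 0, 0, 0, 0, 0.04],
    [1, 0, 0, 0, 0, 0, 0],
    [1, 0, 0, 0, 0, 0, 0],
  ],
)

```text
time_s: 36.3
eef_pos: [583.7, 230.8, 79.3]
ee_rot: [0.002, 0.432, 0.902, 0.001]
force: [-1.0, -2.2, 6.6]
grip_width: 0.134
grip_force: 61.4
```

```bash
python3 -c "
from h import *
st()"
```

```text
t 36.3 tcp [583.7 230.8  79.3] ang cw 1.002 F [-1.  -2.2  6.6] T [-0.341  0.056  0.233] grip 0.134 61.3751220703125 j6 -0.49
```

Emit:
send_rows(
  targets=[
    [1, 0, 0, 0, 0, 0, 0.03],
    [1, 0, 0, 0, 0, 0, 0.03],
    [1, 0, 0, 0, 0, 0, 0.03],
    [1, 0, 0, 0, 0, 0, 0],
    [1, 0, 0, 0, 0, 0, 0],
    [1, 0, 0, 0, 0, 0, 0],
    [1, 0, 0, 0, 0, 0, 0],
    [1, 0, 0, 0, 0, 0, 0],
    [1, 0, 0, 0, 0, 0, 0],
    [1, 0, 0, 0, 0, 0, 0],
  ],
)

```text
time_s: 37.55
eef_pos: [583.8, 230.7, 79.3]
ee_rot: [0.002, 0.472, 0.882, 0.001]
force: [0.9, -2.4, 5.4]
grip_width: 0.141
grip_force: 61.4
```

```bash
python3 -c "
from h import *
st()"
```

```text
t 37.55 tcp [583.8 230.7  79.3] ang cw 1.092 F [ 0.9 -2.4  5.4] T [-0.488 -0.024  0.299] grip 0.141 61.41209006309509 j6 -0.4
```

Emit:
send_rows(
  targets=[
    [1, 0, 0, 0, 0, 0, 0.03],
    [1, 0, 0, 0, 0, 0, 0.03],
    [1, 0, 0, 0, 0, 0, 0.02],
    [1, 0, 0, 0, 0, 0, 0],
    [1, 0, 0, 0, 0, 0, 0],
    [1, 0, 0, 0, 0, 0, 0],
    [1, 0, 0, 0, 0, 0, 0],
    [1, 0, 0, 0, 0, 0, 0],
    [1, 0, 0, 0, 0, 0, 0],
    [1, 0, 0, 0, 0, 0, 0],
  ],
)

```text
time_s: 38.8
eef_pos: [583.8, 230.7, 79.3]
ee_rot: [0.002, 0.507, 0.862, 0.001]
force: [-0.2, -3.1, 6.4]
grip_width: 0.139
grip_force: 61.4
```

```bash
python3 -c "
from h import *
st()"
```

```text
t 38.8 tcp [583.8 230.7  79.3] ang cw 1.172 F [-0.2 -3.1  6.4] T [-0.479 -0.086  0.34 ] grip 0.139 61.4224648475647 j6 -0.32
```

Emit:
send_rows(
  targets=[
    [1, 0, 0, 0, 0, 0, 0.02],
    [1, 0, 0, 0, 0, 0, 0.02],
    [1, 0, 0, 0, 0, 0, 0],
    [1, 0, 0, 0, 0, 0, 0],
    [1, 0, 0, 0, 0, 0, 0],
    [1, 0, 0, 0, 0, 0, 0],
    [1, 0, 0, 0, 0, 0, 0],
    [1, 0, 0, 0, 0, 0, 0],
    [1, 0, 0, 0, 0, 0, 0],
    [1, 0, 0, 0, 0, 0, 0],
  ],
)

```text
time_s: 40.05
eef_pos: [583.8, 230.6, 79.3]
ee_rot: [0.002, 0.524, 0.852, 0.001]
force: [0.5, -2.7, 6.6]
grip_width: 0.139
grip_force: 61.4
```

```bash
python3 -c "
from h import *
st()"
```

```text
t 40.05 tcp [583.8 230.6  79.3] ang cw 1.212 F [ 0.5 -2.7  6.6] T [-0.474 -0.012  0.299] grip 0.139 61.40923261642456 j6 -0.28
```

Emit:
send_rows(
  targets=[
    [1, 0, 0, 0, 0, 0, 0.02],
    [1, 0, 0, 0, 0, 0, 0.02],
    [1, 0, 0, 0, 0, 0, 0],
    [1, 0, 0, 0, 0, 0, 0],
    [1, 0, 0, 0, 0, 0, 0],
    [1, 0, 0, 0, 0, 0, 0],
    [1, 0, 0, 0, 0, 0, 0],
    [1, 0, 0, 0, 0, 0, 0],
    [1, 0, 0, 0, 0, 0, 0],
    [1, 0, 0, 0, 0, 0, 0],
  ],
)

```text
time_s: 41.3
eef_pos: [583.7, 230.6, 79.3]
ee_rot: [0.002, 0.541, 0.841, 0.001]
force: [-0.3, -3.4, 7.3]
grip_width: 0.139
grip_force: 61.4
```

```bash
python3 -c "
from h import *
st()"
```

```text
t 41.3 tcp [583.7 230.6  79.3] ang cw 1.252 F [-0.3 -3.4  7.3] T [-0.528 -0.03   0.223] grip 0.139 61.4016330242157 j6 -0.24
```

Emit:
send_rows(
  targets=[
    [0, 0, 0, 0, 0, 0, 0],
    [0, 0, 0, 0, 0, 0, 0],
    [0, 0, 0, 0, 0, 0, 0],
    [0, 0, 0, 0, 0, 0, 0],
    [0, 0, 0, 0, 0, 0, 0],
    [0, 0, 0, -0.02, 0, 0, 0],
    [0, 0, 0, -0.04, 0, 0, 0],
    [0, 0, 0, -0.05, 0, 0, 0],
    [0, 0, 0, -0.05, 0, 0, 0],
    [0, 0, 0, 0, 0, 0, 0],
  ],
)

```text
time_s: 42.55
eef_pos: [583.8, 231.2, 241.6]
ee_rot: [0.003, 0.542, 0.841, 0.003]
force: [0.1, 0.1, -0.6]
grip_width: 0.499
grip_force: 0.0
```

```bash
python3 - <<'E'
from h import *
st()
for c in ("side","wrist"):
    p=ctrl.capture(c);save(p,"p13"+c)
    for q in ("strap_toe","knob_grip","front_left","back_left"):
        print(c,q,[(np.round(x["point"]),round(x["score"],2),loc(at(p,x["point"],Z[q]))) for x in ctrl.landmark_of(q,p)[:1]])
E
```

```text
t 42.55 tcp [583.8 231.2 241.6] ang cw 1.254 F [ 0.1  0.1 -0.6] T [ 0.022  0.015 -0.02 ] grip 0.499 0.0 j6 -0.24
side strap_toe [(array([315., 186.]), 0.72, array([-243.2, -153.1]))]
side knob_grip [(array([250., 261.]), 0.62, array([-273.4,  220.7]))]
side front_left [(array([246., 261.]), 0.86, array([-225.2,  185. ]))]
side back_left [(array([184., 228.]), 0.59, array([ -4.4, 193.6]))]
wrist strap_toe [(array([261., 254.]), 0.84, array([-189.4,  149.4]))]
wrist knob_grip [(array([287., 193.]), 0.61, array([-189.3,  243.2]))]
wrist front_left [(array([244., 214.]), 0.87, array([-221.7,  182.7]))]
wrist back_left [(array([409., 268.]), 0.82, array([ -6.1, 179.1]))]
```

View pics/p13wrist.png

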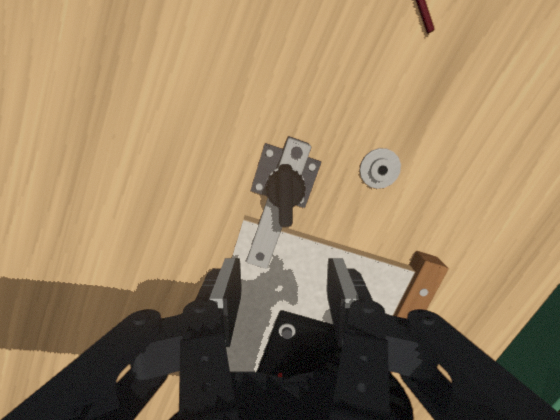

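```bash
python3 -c "
from h import *
fitb('p14')
print(ctrl.finish_job())"
```

```text
board [-1.1544e+02  3.8710e+00 -1.4000e-02] gapL 2.8 gapR 8.1
front_right scene [-234.5 -174.8] [-6.5 -0.3] 0.6
back_left scene [  0.7 189.4] [3.5 7.1] 0.8
back_right scene [  -0.4 -177.5] [7.7 0.2] 0.96
front_left side [-226.6  168. ] [ -3.8 -17.4] 0.67
front_right side [-229.6 -176.4] [-1.6 -1.9] 0.78
back_left side [ -1.  191.8] [1.8 9.5] 0.58
tcp loc [-190.1  239.2] [582.6 230.9 237.3] F [-0.3 -0.5 -0.4] t 43.55
the job is handed in; nothing more can be done
None
```

I handed in the job at 43.6 s of the 72 s: the grinder was walked back corner by corner to the batten, about centred. The strap is square over the board's left edge, and the knob was turned until its torque peaked and fell at the first click. Each back corner stopped firmly against the batten when pushed. The final picture fit still read a 3 mm gap on the left and 8 mm on the right, which is about that fit's error. I did not check the bystanders separately or look again at the right-hand side.

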